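# Press a rest button home with the bench trigger clamp

## Robot

A 6-joint arm with a two-finger parallel gripper is mounted at the origin on the work surface. World frame = base frame: x ahead of the robot, y to its left, z up, the work surface at z = 0. Lengths are in m, angles in rad, forces in N, time in s.
With the tool pointing down it reaches from about 0.3 to 0.875 m from the base axis. Payload 6.4 kg.
Tool frame: the origin (TCP) lies midway between the tips of the shut fingers; the grasp point (between the pads) lies ctrl.grip_point_offset behind it (ctrl.grip_point_offset is the distance from the TCP to the grasp point, in m); z points along the fingers, y is the direction in which the jaws open and shut (so a half turn about z gives the same grasp; the last joint's range is limited). The gripper opens to 85 mm and grips with 20 to 120 N. Pads are 22 mm wide; open, the fingers measure 114 mm over their backs; the gripper's body (76 mm by 85 mm) begins 54 mm behind the grasp point. The pads swing forward as they close: fully open they stand 13 mm farther back than shut.
Start: joints at [0.897, 0.181, 1.607, -0, 1.354, -0.206], TCP at [0.259, 0.513, 0.231] pointing down, gripper open.
Joint ranges: [-2.99, 2.99], [-0.89, 2.07], [0.3, 2.58], [-1.14, 4.28], [0, 2.63], [-3.12, 3.12]. Speed limits (rad/s): [2.57, 2.57, 3.01, 3.14, 3.14, 3.14].

## Interface

Orientations are given as a unit quaternion [w, x, y, z].
In Python, from bench import ctrl, viewer gives the robot as it stands.
- The arm moves only by the shell command python3 -m handwheel 'ROWS' [OPENING]. ROWS is JSON, a list of rows, each an object with "travel": the shift along the tool's x, y, z as a fraction of full scale, a list of three; "dr": the turn, a rotation vector about the tool's x, y, z as a fraction of full scale, a list of three. A call has 1 to 20 rows; each row shifts and turns the pose as measured when the row begins, along the tool's axes as they then stand; what a row does not reach is not made up. Full scale, the value 1, is 150 mm for a shift and 30 degrees for a turn. A row lasts 1/12 s, in which the tool goes at most 41.7 mm and 7.16 degrees, less where a joint would pass 70% of its speed; a pose out of reach is approached as far as the arm can. A call with a number of a shift or a turn outside -1 to 1 is refused whole. A call with a gripper value outside its range is refused whole. OPENING is the opening, from -1 (shut) to 1 (fully open), set as the call begins (- or left out, the last holds). The fingers move at their own pace and stop on an object; the grip force is fixed at half the most. Time passes only in rows, so rows that do not move let the fingers close. It gives the time, the measured TCP pose, the force and the opening at its end, in the units of the state.
- ctrl.get_obs(): the state, without advancing time (a new reading comes with each control period).
- viewer.camera(name): name is "side" or "top"; returns the picture (384x512x3 uint8, red, green, blue); there is no depth.
- viewer.get_calibration(name): a dict with "camera_matrix" (3x3 intrinsics, pixels), "R" (3x3) and "t" (3): a world point X has camera coordinates R X + t. Camera axes: x right, y down, z forward; pixel columns grow to the right and rows downward; lengths in m; the calibration is good to about 2 mm. A picture is of the moment at which its call begins. get_calibration takes no time and is no camera call.
- ctrl.hand_in(): hands the job in, once; it reports no verdict.
The state is a dict: "time_s": time; "q": joint angles; "dq": joint speeds; "joint_efforts": joint torques, N m; "eef_pos": TCP position; "eef_rot": TCP orientation; "wrist_force": force on the tool from outside, world axes, zero at the start; "torque": the same for the moment, N m; "opening": opening from 0.0 (shut) to 1.0 (fully open).
Only numpy, scipy, OpenCV 4.12 (cv2) and the standard library are available. Lean on these libraries where they do the work, as an engineer would, in place of code of your own. Each camera call takes 0.05 s, during which the arm holds its last target. There are 200 camera calls.

## Task

The steel rest button is only started in the bore of the aluminium fixture block that sits between the jaws of the bench-mounted trigger clamp. Squeeze the clamp's trigger again and again to walk the jaw onto the button and press it fully home, its head flat against the block, feeling for the point where it bottoms and not forcing it any further; then press the release tab until the jaw has run back fully open, and let go. Work the clamp by its trigger and tab alone: keep your hand off the jaw, the bar, the button and the block, and leave the other things where they are.

Things in the scene. Friction and masses are not known exactly. Their poses are not given: they have to be found in the camera images.
- clamp: Bench trigger clamp, bolted down: dark base plate 130 x 340 x 12 mm (clamp y -110 to 230), black upright body 28 mm wide (y -46 to 50, top at z 128), handle on top, toothed steel bar level through the body. Origin: table top under the handle; y axis along the bar from the handle towards the travelling jaw, z up, x across. Sizes in mm here and below.
- handle_top (a point): Centre of the top of the black handle, which stands straight up from the body at clamp x -12 to 12, y -8 to 13, z 125 to 201, and does not move.
- fixed_jaw (a point): Centre of the fixed jaw's rubber face, at clamp y 55, z 43; it looks to clamp +y, and the block is backed by it.
- trigger_grip (a point): Point on the front (clamp +y) face of the grey trigger, 89 mm up it from its pivot; at rest at clamp y 42, z 168. Handle and trigger together measure 50 mm here at rest, 31 mm fully squeezed. Only the trigger moves. It may be squeezed against the handle or drawn to it by pushing its front face towards clamp -y.
- trigger_pivot (a point): Pivot of the trigger (axis along clamp x), inside the body at clamp y 13, z 83. The trigger is a blade 20 mm wide, 8 mm thick, standing clear of the body in front of the handle, its top 103 mm from here. At rest it leans 0.22 rad away from the handle, top front edge at y 45, z 181; fully squeezed it stands upright, front face at y 23.
- trigger (a joint): Trigger angle, rad: 0 at rest, 0.22 fully squeezed; springs back in up to 0.4 s. A full squeeze pulls the jaw in 7 mm, of which a pawl keeps 5 (teeth every 5 mm; under three quarters of a squeeze keeps none). At the grip point: 4 to 8 N with the jaw free, about 11 N as the button slides in, then rising some 2 N per mm once it has bottomed. 15 to 20 N seats it; over 25 N is too much.
- bar (a joint): Travel of bar and jaw, m: 0 fully open, growing as the jaw closes; 0.047 brings the pad just to where the head of a seated button is. 0.004 to 0.026 at the start. When the trigger is let go the jaw may spring back by up to 5 mm. A light spring runs it open when the release tab is held down.
- jaw: Travelling jaw with its bar: black arm 28 x 22 mm hanging from the bar's end to 16 mm above the table, with a black rubber pad (28 wide, 32 high; gives about 1 mm per 14 N) towards the block. The bar is 7 mm thick, z 100 to 120. Origin: coincides with the clamp's origin when the jaw is open, and moves with the jaw.
- bar_tail (a point): Rear end of the bar, sticking out behind the  at clamp y -108, z 109 with the jaw open, up to 58 mm farther back as the jaw closes.
- pad_face (a point): Centre of the pad's pressing face, at clamp z 43, y 160 with the jaw open; moves to lower clamp y as the jaw closes.
- block: Loose aluminium fixture block, 56 x 50 x 60 mm (x, y, z), standing on the base plate between the jaws. Origin: centre of its underside; its y axis points at the travelling jaw. Its back may stand a few mm off the fixed jaw at first; the clamp pushes it there.
- pin_head (a point): Centre of the outer face of the rest button's head (steel, head 16 mm diameter and 8 mm thick on a 10 mm shank), on the block's jaw side, 31 mm above the block's underside. Fully home it is 33 mm from the block's middle along the block's y; at the start 39 to 45 mm.
- pin (a joint): Gap between the button's head and the block, m: 0 fully home, 0.006 to 0.012 at the start.
- tab_top (a point): Centre of the top of the grey release tab, 22 x 24 mm, behind the handle: at clamp x 0, y -72, z 145 when up. Tail of a sprung lever pivoting at clamp y -30, z 117: pressed down it dips 12 mm, drawing back 7 mm. It twitches with each click as the jaw walks in. About 6 N, up to 15 N under clamping load, takes it right down.
- release (a joint): Release lever angle, rad: 0 up, 0.28 right down; it may rest a little dipped (up to 0.15) where a tooth stands under its pawl. Held right down with the trigger at rest, the bar is free and the jaw runs open by itself in about 1 s; let up early, the jaw catches again where it is.
- spare_button: Spare rest button standing on its head on the base plate beside the body (16 mm across, 28 mm high). Leave alone.
- ring_gauge: Setting ring, 32 mm across, 12 mm high, on the base plate on the other side. Leave alone.
- vice: Small blue machine vice, 110 x 46 x 56 mm, on the table to the left. Leave alone.
- vee_block: Dark steel vee block 60 x 45 x 42 mm with a round bar 110 mm long on it, on the table to the left. Leave alone.
- caliper: Digital caliper, 230 mm, lying on the table to the right. Leave alone.
- micrometer: Outside micrometer lying on the table to the right. Leave alone.
- cleaner: Cleaner bottle, 48 mm across, 130 mm high, on the table to the right. Leave alone.
There are look-alikes about, which are no part of the job. Of the things like the block, leave any that is green or pink; of the rest the smaller one is meant.

How it is judged:
By the outcome, as a careful person would: the job done as asked, in the order asked, and still so for the second after the job is handed in, with the robot touching nothing.
It also fails if it takes over 61 s, if anything falls off the work surface, if the arm or the gripper's body presses on something with over 40 N, if the wrist force passes 120 N, or if a joint passes its speed limit or range.

## Working session

There is one attempt and no reset: what is moved stays moved. The work goes in short steps, Python scripts to look and compute and a shell command to move; the robot and the scene stay as the last step left them, time stands still between calls to the robot, and variables do not carry over. Pictures are saved under pics/ and viewed, about 8 in all and at most 12, crops included, and the job is handed in when it is done.

```bash
mkdir -p pics
python3 - <<'E'
from bench import ctrl, viewer
import cv2,json
for n in("side","top"):
    im=viewer.camera(n); cv2.imwrite(f"pics/{n}0.png",im[:,:,::-1]); c=viewer.get_calibration(n)
    print(n,c)
print(ctrl.get_obs(),ctrl.grip_point_offset)
E
```

```text
side {'camera_matrix': array([[350.60705114,   0.        , 257.73643683],
       [  0.        , 350.60705114, 192.83868125],
       [  0.        ,   0.        ,   1.        ]]), 'R': array([[ 0.78610641, -0.6178994 ,  0.01539665],
       [-0.47453561, -0.61930222, -0.62552435],
       [ 0.3960463 ,  0.48442244, -0.78005271]]), 't': array([-0.50249855,  0.35693592,  0.91045809])}
top {'camera_matrix': array([[355.53651627,   0.        , 250.77879767],
       [  0.        , 355.53651627, 190.10808616],
       [  0.        ,   0.        ,   1.        ]]), 'R': array([[ 0.01851875, -0.99940008,  0.02926659],
       [-0.98579764, -0.02313771, -0.16633596],
       [ 0.16691334, -0.0257706 , -0.98563473]]), 't': array([-0.05575813,  0.63785668,  1.24317462])}
{'time_s': 0.1, 'q': array([ 8.96710654e-01,  1.81502212e-01,  1.60787780e+00,  4.88327404e-06,
        1.35380741e+00, -2.06256653e-01]), 'dq': array([ 1.26230048e-03, -7.12273361e-04, -2.57607536e-03, -7.36066163e-04,
       -4.63017354e-04, -5.83430947e-05]), 'joint_efforts': array([-7.35036210e-04, -4.45878518e+01, -3.52239847e+01, -2.65666249e-04,
        4.08475680e-03,  3.49164281e-05]), 'eef_pos': array([0.2589469 , 0.51284786, 0.2304689 ]), 'eef_rot': array([-3.41917103e-04,  2.31787634e-01,  9.72766085e-01, -7.20359697e-04]), 'wrist_force': array([-1.22658922,  0.25013819, -0.00709301]), 'torque': array([ 0.01683111, -0.00952591,  0.00500997]), 'opening': 0.9991117522185672} 0.0187
```

View pics/side0.png

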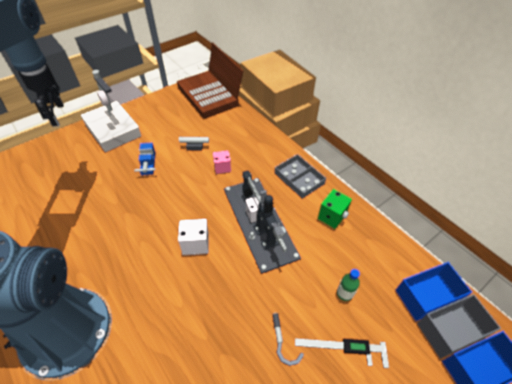

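View pics/top0.png

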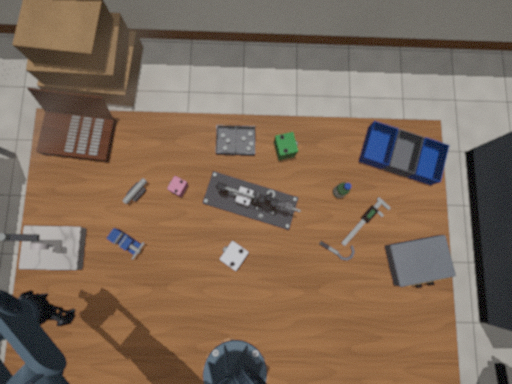

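The side view shows the clamp at about (262,222), with handle and bar. The block-like things are green (335,208), pink (222,160), a big white one at (193,237), and a small light one in the clamp's jaws at (252,205). The small light one should be the block meant, because it is the smaller of the two that are neither green nor pink. I'll confirm with an enlarged crop.

Run:
```python
import cv2,numpy as np
a=cv2.imread("pics/side0.png")[165:275,215:305]; b=cv2.imread("pics/top0.png")[168:232,198:304]
a=cv2.resize(a,None,fx=5.4,fy=5.4,interpolation=2);cv2.imwrite("pics/cs.png",a)
b=cv2.resize(b,None,fx=7.5,fy=7.5,interpolation=2);cv2.imwrite("pics/ct.png",b)
```

```text
(no output)
```

View pics/cs.png

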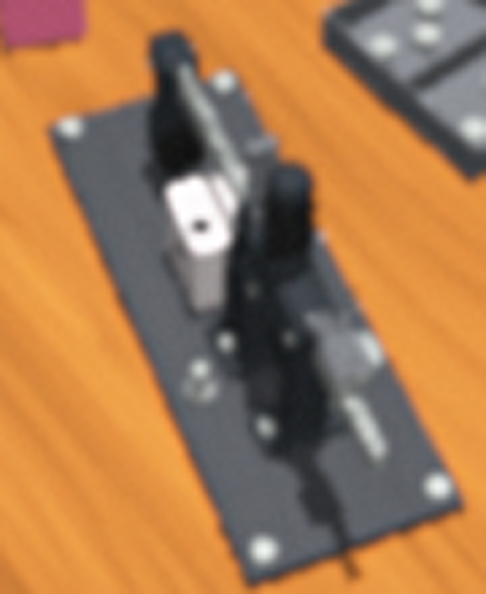

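View pics/ct.png

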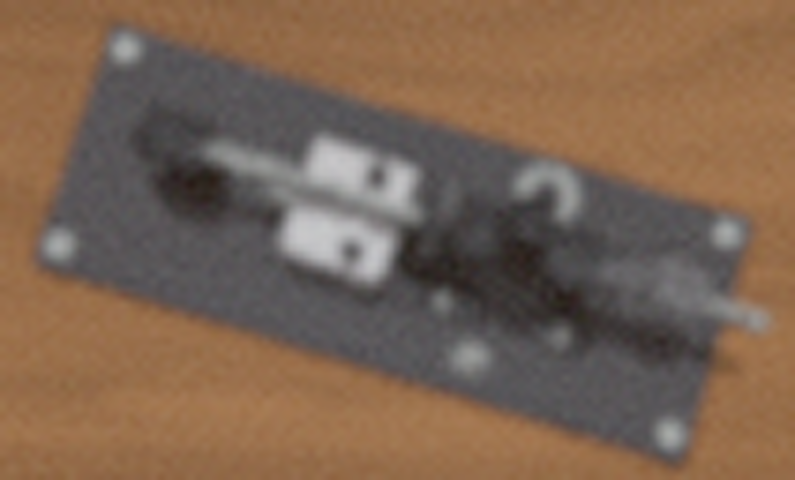

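```bash
cat > h.py <<'E'
import numpy as np
from bench import viewer,ctrl
C={n:viewer.get_calibration(n) for n in("side","top")}
def ray(n,uv,z):
    c=C[n];R,t=np.array(c["R"]),np.array(c["t"]);d=R.T@np.linalg.solve(c["camera_matrix"],[*uv,1]);o=-R.T@t
    return o+d*(z-o[2])/d[2]
def proj(n,X):
    c=C[n];p=c["camera_matrix"]@(c["R"]@np.array(X)+c["t"]);return p[:2]/p[2]
E
python3 - <<'E'
from h import *
def un(p,s,o): return (np.array(p)+.5)/s-.5+o
T=dict(bolt=[(125,48),(727,235),(670,435),(58,245)],corn=[(110,22),(750,212),(685,465),(38,268)])
S=dict(bolt=[(225,82),(438,487),(263,550),(70,127)],corn=[(248,72),(463,505),(248,585),(52,130)])
for k,z in(("bolt",.0145),("corn",.012)):
  for n,L,s,o in(("top",T,7.5,(198,168)),("side",S,5.4,(215,165))):
    P=np.array([ray(n,un(p,s,np.array(o)),z) for p in L[k]])[:,:2]
    ax=(P[0]+P[3]-P[1]-P[2])/2; l=np.linalg.norm(ax);u=ax/l
    cen=P.mean(0); org=cen-.06*u
    print(k,n,"len",l,"wid",np.linalg.norm((P[0]+P[1]-P[2]-P[3])/2),"yaw of y",np.degrees(np.arctan2(u[1],u[0])),"org",org)
E
```

```text
bolt top len 0.3174442118384725 wid 0.10488225614965391 yaw of y 73.87788757181733 org [ 0.59305342 -0.0993769 ]
bolt side len 0.3161572799418548 wid 0.10489439345845211 yaw of y 73.88570536733182 org [ 0.59524496 -0.10040584]
corn top len 0.3362257820197748 wid 0.13073134985079857 yaw of y 74.40216929339363 org [ 0.59363023 -0.09999312]
corn side len 0.3347358532667612 wid 0.13106929271080905 yaw of y 72.76303138422439 org [ 0.59298857 -0.1050326 ]
```

```bash
cat > o.py <<'E'
from h import *
import sys
from scipy.spatial.transform import Rotation as Ro
O=np.array([.594,-.100,0]);a=np.radians(74)
A=np.array([[np.sin(a),-np.cos(a),0],[np.cos(a),np.sin(a),0],[0,0,1]])
if __name__=="__main__":
    o=ctrl.get_obs();w,x,y,z=o["eef_rot"];R=A@Ro.from_quat([x,y,z,w]).as_matrix()
    print("t",round(o["time_s"],2),"clampTCP mm",(A@(o["eef_pos"]-O)*1000).round(1),"toolx",R[:,0].round(3),"tooly",R[:,1].round(3),"F",(A@o["wrist_force"]).round(1),"q6",o["q"].round(2)[5],"open",round(o["opening"],2))
E
python3 -m handwheel '[{"travel":[0,0,-0.04],"dr":[0,0,0.22]},{"travel":[0,0,-0.04],"dr":[0,0,0.22]},{"travel":[0,0,-0.04],"dr":[0,0,0.22]},{"travel":[0,0,-0.04],"dr":[0,0,0.22]},{"travel":[0,0,-0.04],"dr":[0,0,0.22]},{"travel":[0,0,-0.04],"dr":[0,0,0.22]},{"travel":[0,0,-0.04],"dr":[0,0,0.22]},{"travel":[0,0,-0.04],"dr":[0,0,0.22]},{"travel":[0,0,-0.04],"dr":[0,0,0.22]},{"travel":[0,0,-0.04],"dr":[0,0,0.22]},{"travel":[0,0,-0.04],"dr":[0,0,0.22]},{"travel":[0,0,-0.04],"dr":[0,0,0.22]}]' -1; python3 o.py
```

```text
time_s: 1.1
eef_pos: [0.2561, 0.5092, 0.2966]
eef_rot: [0.003, 0.817, 0.576, -0.009]
wrist_force: [0.6, 0.6, 0.0]
opening: 0.001
t 1.1 clampTCP mm [-492.8  492.5  296.6] toolx [ 0.064  0.998 -0.018] tooly [ 0.998 -0.064 -0.006] F [0.4 0.7 0. ] q6 1.24 open 0.0
```

```bash
python3 -m handwheel '[{"travel":[0,0,0],"dr":[-0.01,0.03,-0.12]},{"travel":[-0.17,0.2,0],"dr":[0,0,0]},{"travel":[-0.17,0.2,0],"dr":[0,0,0]},{"travel":[-0.17,0.2,0],"dr":[0,0,0]},{"travel":[-0.17,0.2,0],"dr":[0,0,0]},{"travel":[-0.17,0.2,0],"dr":[0,0,0]},{"travel":[-0.17,0.2,0],"dr":[0,0,0]},{"travel":[-0.17,0.2,0],"dr":[0,0,0]},{"travel":[-0.17,0.2,0],"dr":[0,0,0]},{"travel":[-0.17,0.2,0],"dr":[0,0,0]},{"travel":[-0.17,0.2,0],"dr":[0,0,0]},{"travel":[-0.17,0.2,0],"dr":[0,0,0]},{"travel":[-0.17,0.2,0],"dr":[0,0,0]},{"travel":[-0.17,0.2,0],"dr":[0,0,0]},{"travel":[-0.17,0.2,0],"dr":[0,0,0]},{"travel":[0,0,0],"dr":[0,0,0]}]'; python3 o.py
```

```text
time_s: 2.43
eef_pos: [0.5667, 0.0284, 0.2901]
eef_rot: [-0.002, 0.798, 0.602, -0.004]
wrist_force: [-0.1, 0.4, 0.2]
opening: 0.0
t 2.43 clampTCP mm [-61.7 115.9 290.1] toolx [-0.001  1.    -0.003] tooly [ 1.     0.001 -0.007] F [-0.2  0.3  0.2] q6 0.12 open 0.0
```

```bash
python3 -m handwheel '[{"travel":[-0.08,0.14,0.05],"dr":[0,0,0]},{"travel":[-0.08,0.14,0.05],"dr":[0,0,0]},{"travel":[-0.08,0.12,0.1],"dr":[0,0,0]},{"travel":[0,0,0],"dr":[0,0,0]}]'; python3 o.py
python3 - <<'E'
import cv2,numpy as np
from o import *
I=[]
pts={"handle":(0,2.5,201),"grip":(0,42,168),"tab":(0,-72,145),"trigtop":(0,45,181)}
for n,(x,y,w,h) in(("side",(200,110,120,150)),("top",(190,150,120,90))):
    im=viewer.camera(n)[:,:,::-1].copy()
    s=4 if n=="side" else 3
    c=cv2.resize(im[y:y+h,x:x+w],None,fx=s,fy=s,interpolation=2)
    for p in list(pts.values()):
        q=((proj(n,O+A.T@np.array(p)/1000)-(x,y)+.5)*s-.5);cv2.circle(c,tuple(int(v) for v in q),2,(0,0,255),-1)
    c=cv2.copyMakeBorder(c,0,600-c.shape[0],0,0,0);I.append(c)
cv2.imwrite("pics/p1.png",np.hstack(I)[:, :800])
E
```

```text
time_s: 2.77
eef_pos: [0.6156, -0.0268, 0.257]
eef_rot: [-0.003, 0.8, 0.601, -0.004]
wrist_force: [-1.2, 0.1, -1.3]
opening: 0.001
t 2.77 clampTCP mm [  0.6  76.3 257. ] toolx [ 0.003  1.    -0.003] tooly [ 1.    -0.003 -0.01 ] F [-1.2 -0.3 -1.3] q6 0.05 open 0.0
```

View pics/p1.png

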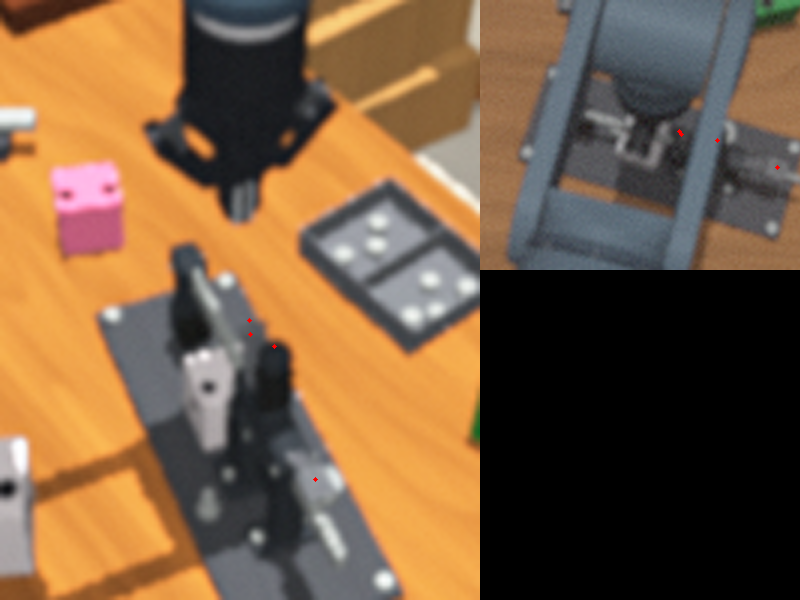

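The crop shows the predicted handle top on the real handle (275,346), the tab mark on the grey tab (315,480), and the shut fingers at (238,210) above and in front of the trigger. The pose agrees, so I go down in front of the trigger.

```bash
python3 -m handwheel '[{"travel":[0,0,0.2],"dr":[0,0,0]},{"travel":[0,0,0.2],"dr":[0,0,0]},{"travel":[0,0,0.13],"dr":[0,0,0]},{"travel":[0,0,0.05],"dr":[0,0,0]},{"travel":[0,0,0],"dr":[0,0,0]}]'; python3 o.py;  python3 -m handwheel '[{"travel":[-0.08,0,0],"dr":[0,0,0]},{"travel":[-0.03,0,0],"dr":[0,0,0]},{"travel":[0,0,0],"dr":[0,0,0]}]'; python3 o.py
```

```text
time_s: 3.28
eef_pos: [0.6148, -0.0188, 0.1766]
eef_rot: [-0.0, 0.798, 0.603, 0.0]
wrist_force: [-0.2, 0.2, 0.9]
opening: -0.002
t 3.28 clampTCP mm [ -2.4  83.8 176.6] toolx [-0.003  1.     0.   ] tooly [1.    0.003 0.   ] F [-0.3  0.2  0.9] q6 0.05 open -0.0
time_s: 3.53
eef_pos: [0.6107, -0.0342, 0.1804]
eef_rot: [0.001, 0.797, 0.604, 0.001]
wrist_force: [-0.3, -0.4, -0.2]
opening: 0.003
t 3.53 clampTCP mm [ -2.1  67.9 180.4] toolx [-0.006  1.     0.001] tooly [1.    0.006 0.004] F [-0.2 -0.5 -0.2] q6 0.02 open 0.0
```

```bash
python3 -m handwheel '[{"travel":[0,0.01,0.07],"dr":[0,0,0]},{"travel":[0,0,0.04],"dr":[0,0,0]},{"travel":[0,0,0],"dr":[0,0,0]}]'; python3 o.py;  python3 -m handwheel '[{"travel":[-0.04,0,0],"dr":[0,0,0]},{"travel":[0,0,0],"dr":[0,0,0]}]'; python3 o.py; python3 -m handwheel '[{"travel":[-0.03,0,0],"dr":[0,0,0]},{"travel":[0,0,0],"dr":[0,0,0]}]'; python3 o.py
```

```text
time_s: 3.78
eef_pos: [0.6145, -0.0361, 0.1668]
eef_rot: [0.004, 0.797, 0.604, 0.004]
wrist_force: [-0.0, -0.2, 0.4]
opening: -0.002
t 3.78 clampTCP mm [  2.1  67.  166.8] toolx [-0.005  1.     0.001] tooly [1.    0.005 0.011] F [ 0.  -0.2  0.4] q6 0.02 open -0.0
time_s: 3.95
eef_pos: [0.6127, -0.0422, 0.1663]
eef_rot: [0.004, 0.797, 0.604, 0.003]
wrist_force: [-0.1, -0.9, 0.8]
opening: 0.003
t 3.95 clampTCP mm [  2.   60.7 166.3] toolx [-0.005  1.     0.001] tooly [1.    0.005 0.01 ] F [ 0.1 -0.9  0.8] q6 0.01 open 0.0
time_s: 4.12
eef_pos: [0.6114, -0.0467, 0.1664]
eef_rot: [0.004, 0.797, 0.604, 0.004]
wrist_force: [0.1, 0.7, -0.7]
opening: -0.002
t 4.12 clampTCP mm [  2.1  56.  166.4] toolx [-0.005  1.     0.002] tooly [1.    0.005 0.01 ] F [-0.1  0.7 -0.7] q6 0.0 open -0.0
```

```bash
for i in 1; do python3 -m handwheel '[{"travel":[-0.02,0,0],"dr":[0,0,0]},{"travel":[0,0,0],"dr":[0,0,0]}]'; python3 o.py; python3 -m handwheel '[{"travel":[-0.02,0,0],"dr":[0,0,0]},{"travel":[0,0,0],"dr":[0,0,0]}]'; python3 o.py; python3 -m handwheel '[{"travel":[-0.03,0,0],"dr":[0,0,0]},{"travel":[0,0,0],"dr":[0,0,0]}]'; python3 o.py; python3 -m handwheel '[{"travel":[-0.03,0,0],"dr":[0,0,0]},{"travel":[0,0,0],"dr":[0,0,0]}]'; python3 o.py; done | grep clamp
```

```text
t 4.28 clampTCP mm [  2.1  53.9 166.9] toolx [-0.005  1.     0.004] tooly [1.    0.005 0.011] F [-0.1  2.3 -1.4] q6 -0.0 open 0.0
t 4.45 clampTCP mm [  2.1  52.2 167.4] toolx [-0.006  1.     0.006] tooly [1.    0.006 0.011] F [ 0.2  4.8 -0.2] q6 -0.01 open 0.0
t 4.62 clampTCP mm [  2.2  49.4 168.1] toolx [-0.007  1.     0.009] tooly [1.    0.007 0.012] F [-0.5  3.9 -0.4] q6 -0.02 open 0.0
t 4.78 clampTCP mm [  2.2  47.  168.7] toolx [-0.008  1.     0.013] tooly [1.    0.008 0.013] F [ 0.4  4.7 -1. ] q6 -0.02 open 0.0
```

```bash
{ python3 -m handwheel '[{"travel":[-0.04,0,0],"dr":[0,0,0]},{"travel":[-0.04,0,0],"dr":[0,-0.02,0]},{"travel":[0,0,0],"dr":[0,0,0]}]'; python3 o.py; python3 -m handwheel '[{"travel":[-0.03,0,0.02],"dr":[0,0,0]},{"travel":[0,0,0],"dr":[0,0,0]}]'; python3 o.py; } | grep clamp
```

```text
t 5.03 clampTCP mm [  2.4  37.9 169.8] toolx [-0.009  1.     0.006] tooly [1.    0.009 0.014] F [-0.6  4.5 -2.6] q6 -0.04 open 0.0
t 5.2 clampTCP mm [  2.9  35.  167.4] toolx [-0.01   1.     0.009] tooly [1.    0.01  0.016] F [ 1.   4.6 -2.8] q6 -0.04 open -0.0
```

```bash
{ python3 -m handwheel '[{"travel":[0.05,0,0],"dr":[0,0,0]},{"travel":[0.05,0,0],"dr":[0,0,0]},{"travel":[0.05,-0.01,0],"dr":[0,0,0]},{"travel":[0,0,0],"dr":[0,0,0]},{"travel":[0,0,0],"dr":[0,0,0]},{"travel":[0,0,0],"dr":[0,0,0]}]'; python3 o.py; python3 -m handwheel '[{"travel":[-0.04,0,0],"dr":[0,0,0]},{"travel":[-0.04,0,0],"dr":[0,0,0]},{"travel":[-0.04,0,0],"dr":[0,0,0]},{"travel":[0,0,0],"dr":[0,0,0]}]'; python3 o.py; } | grep clamp
```

```text
t 5.7 clampTCP mm [  0.8  58.4 166.6] toolx [-0.011  1.     0.005] tooly [1.    0.011 0.015] F [-0.2 -0.8  0.1] q6 -0.0 open -0.0
t 6.03 clampTCP mm [  1.2  43.6 168.9] toolx [-0.013  1.     0.013] tooly [1.    0.012 0.017] F [ 0.9  4.3 -2.7] q6 -0.04 open 0.0
```

```bash
{ python3 -m handwheel '[{"travel":[-0.03,0,0.01],"dr":[0,-0.03,0]},{"travel":[-0.03,0,0.01],"dr":[0,0,0]},{"travel":[0,0,0],"dr":[0,0,0]}]'; python3 o.py; python3 -m handwheel '[{"travel":[-0.02,0,0],"dr":[-0.02,0,0]},{"travel":[0,0,0],"dr":[0,0,0]}]'; python3 o.py; } | grep clamp
```

```text
t 6.28 clampTCP mm [  1.9  36.  167.6] toolx [-0.012  1.     0.002] tooly [1.    0.012 0.02 ] F [ 0.1  4.5 -3.1] q6 -0.04 open -0.0
t 6.45 clampTCP mm [  2.   34.6 167.9] toolx [-0.012  1.     0.007] tooly [0.999 0.011 0.031] F [ 0.5  4.6 -1.8] q6 -0.04 open -0.0
```

```bash
{ python3 -m handwheel '[{"travel":[0.05,0,0],"dr":[0,0,0]},{"travel":[0.05,0,0],"dr":[0.05,0,0.02]},{"travel":[0.05,-0.015,0],"dr":[0,0,0]},{"travel":[0,0,0],"dr":[0,0,0]},{"travel":[0,0,0],"dr":[0,0,0]},{"travel":[0,0,0],"dr":[0,0,0]}]'; python3 o.py; python3 -m handwheel '[{"travel":[-0.04,0,0],"dr":[0,0,0]},{"travel":[-0.04,0,0],"dr":[0,0,0]},{"travel":[-0.04,0,0.01],"dr":[0,-0.03,0]},{"travel":[-0.03,0,0.01],"dr":[0,0,0]},{"travel":[0,0,0],"dr":[0,0,0]}]';  python3 o.py; python3 -m handwheel '[{"travel":[-0.03,0,0],"dr":[0,0,0]},{"travel":[0,0,0],"dr":[0,0,0]}]'; python3 o.py; } | grep clamp
python3 - <<'E'
import cv2
from h import *
im=viewer.camera("side")[160:280,210:310,::-1]; cv2.imwrite("pics/s2.png",cv2.resize(im,None,fx=5,fy=5,interpolation=2))
E
```

```text
t 6.95 clampTCP mm [ -0.9  56.4 167.5] toolx [-0.     1.     0.005] tooly [1.    0.    0.005] F [ 0.1  1.3 -0.3] q6 0.01 open 0.01
t 7.37 clampTCP mm [  0.4  38.1 168.7] toolx [-0.002  1.    -0.001] tooly [1.    0.002 0.012] F [ 0.9  4.4 -3.1] q6 -0.02 open -0.0
t 7.53 clampTCP mm [  0.4  34.8 169.1] toolx [-0.002  1.     0.003] tooly [1.    0.002 0.013] F [ 1.1  4.2 -1.2] q6 -0.03 open 0.0
```

View pics/s2.png

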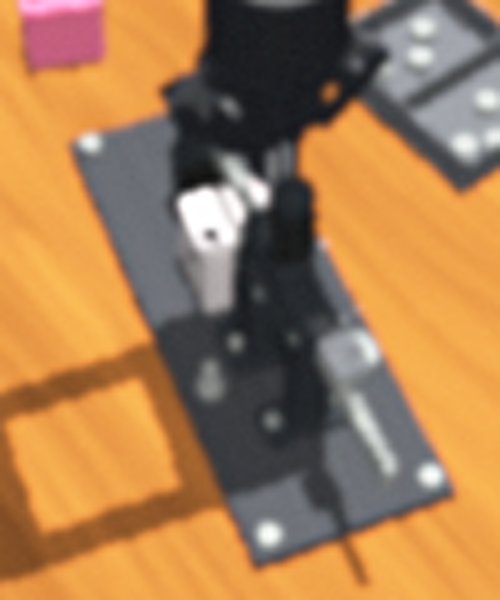

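The bar tail tip is now at side pixel (288,254), up from (285.4,249.8) at the start, so the jaw is walking in. The button is hidden behind the gripper and arm. I'll convert the tail to travel.

Run:
```python
from o import *
for uv in((285.4,249.8),(288,254.5)):
    p=A@(ray("side",uv,.109)-O)*1000; print(p.round(1),"travel",(-108-p[1]).round(1))
```

```text
[   2.4 -117.7  109. ] travel 9.7
[   2.9 -133.2  109. ] travel 25.2
```

```bash
{ python3 -m handwheel '[{"travel":[0.05,0,0],"dr":[0,0,0]},{"travel":[0.05,0,0],"dr":[0.02,0,0]},{"travel":[0.05,-0.01,0.01],"dr":[0,0,0]},{"travel":[0,0,0],"dr":[0,0,0]},{"travel":[0,0,0],"dr":[0,0,0]},{"travel":[0,0,0],"dr":[0,0,0]}]'; python3 o.py; python3 -m handwheel '[{"travel":[-0.04,0,0],"dr":[0,0,0]},{"travel":[-0.04,0,0],"dr":[0,0,0]},{"travel":[-0.04,0,0.01],"dr":[0,-0.03,0]},{"travel":[-0.03,0,0.01],"dr":[0,0,0]},{"travel":[0,0,0],"dr":[0,0,0]}]';  python3 o.py; python3 -m handwheel '[{"travel":[-0.03,0,0],"dr":[0,0,0]},{"travel":[0,0,0],"dr":[0,0,0]}]'; python3 o.py; } | grep clamp
```

```text
t 8.08 clampTCP mm [ -1.6  57.9 166.8] toolx [-0.002  1.    -0.   ] tooly [1.    0.002 0.001] F [ 0.5  0.5 -0.2] q6 0.01 open -0.0
t 8.5 clampTCP mm [ -0.3  39.2 167.5] toolx [-0.004  1.    -0.006] tooly [1.    0.004 0.006] F [ 0.3  3.7 -3.1] q6 -0.02 open 0.0
t 8.67 clampTCP mm [ -0.3  35.7 168. ] toolx [-0.004  1.    -0.003] tooly [1.    0.004 0.006] F [ 0.2  4.1 -1.4] q6 -0.03 open -0.0
```

```bash
{ python3 -m handwheel '[{"travel":[0.05,0,0],"dr":[0,0,0]},{"travel":[0.05,0,0],"dr":[0.02,0,0]},{"travel":[0.05,-0.01,0.01],"dr":[0,0,0]},{"travel":[0,0,0],"dr":[0,0,0]},{"travel":[0,0,0],"dr":[0,0,0]},{"travel":[0,0,0],"dr":[0,0,0]}]'; python3 o.py; python3 -m handwheel '[{"travel":[-0.04,0,0],"dr":[0,0,0]},{"travel":[-0.04,0,0],"dr":[0,0,0]},{"travel":[-0.04,0,0.01],"dr":[0,-0.03,0]},{"travel":[-0.03,0,0.01],"dr":[0,0,0]},{"travel":[0,0,0],"dr":[0,0,0]}]';  python3 o.py; python3 -m handwheel '[{"travel":[-0.03,0,0],"dr":[0,0,0]},{"travel":[0,0,0],"dr":[0,0,0]}]'; python3 o.py; } | grep clamp
```

```text
t 9.17 clampTCP mm [ -2.1  58.7 165.4] toolx [-0.003  1.    -0.007] tooly [ 1.     0.003 -0.006] F [-0.3 -0.1 -0.4] q6 0.02 open -0.0
t 9.58 clampTCP mm [ -1.   39.9 166.1] toolx [-0.005  1.    -0.012] tooly [ 1.     0.005 -0.002] F [ 0.3  3.6 -2.2] q6 -0.01 open 0.0
t 9.75 clampTCP mm [ -1.   36.5 166.6] toolx [-0.005  1.    -0.008] tooly [ 1.     0.005 -0.001] F [ 0.9  5.  -2.7] q6 -0.02 open -0.0
```

```bash
{ python3 -m handwheel '[{"travel":[0.05,0,0],"dr":[0,0,0]},{"travel":[0.05,0.01,0],"dr":[0,0.02,0.01]},{"travel":[0.04,0,0],"dr":[0,0,0]},{"travel":[0,0,0],"dr":[0,0,0]},{"travel":[0,0,0],"dr":[0,0,0]},{"travel":[0,0,0],"dr":[0,0,0]}]'; python3 o.py; python3 -m handwheel '[{"travel":[-0.04,0,0],"dr":[0,0,0]},{"travel":[-0.04,0,0],"dr":[0,0,0]},{"travel":[0,0,0],"dr":[0,0,0]}]';  python3 o.py; python3 -m handwheel '[{"travel":[-0.03,0,0],"dr":[0,0,0]},{"travel":[-0.02,0,0],"dr":[0,0,0]},{"travel":[0,0,0],"dr":[0,0,0]}]'; python3 o.py;  python3 -m handwheel '[{"travel":[-0.03,0,0.01],"dr":[0,-0.03,0]},{"travel":[0,0,0],"dr":[0,0,0]}]'; python3 o.py;} | grep clamp
```

```text
t 10.25 clampTCP mm [  0.7  57.2 166.3] toolx [0.002 1.    0.001] tooly [ 1.    -0.002 -0.001] F [0.7 0.8 0. ] q6 0.01 open 0.0
t 10.5 clampTCP mm [  0.9  47.9 167.7] toolx [0.    1.    0.007] tooly [ 1. -0.  0.] F [ 0.1  5.1 -3.2] q6 -0.01 open -0.0
t 10.75 clampTCP mm [  0.8  44.3 168.7] toolx [-0.     1.     0.017] tooly [1.    0.    0.002] F [ 1.7  5.4 -2.7] q6 -0.02 open -0.0
t 10.92 clampTCP mm [  1.1  42.  168.2] toolx [-0.001  1.     0.006] tooly [1.    0.001 0.003] F [ 0.7  4.6 -4.1] q6 -0.02 open 0.0
```

```bash
{ python3 -m handwheel '[{"travel":[-0.03,0,0],"dr":[0,0,0]},{"travel":[0,0,0],"dr":[0,0,0]}]';  python3 o.py; python3 -m handwheel '[{"travel":[-0.03,0,0],"dr":[0,0,0]},{"travel":[0,0,0],"dr":[0,0,0]}]'; python3 o.py;  python3 -m handwheel '[{"travel":[-0.03,0,0.01],"dr":[0,-0.03,0]},{"travel":[0,0,0],"dr":[0,0,0]}]'; python3 o.py;} | grep clamp
```

```text
t 11.08 clampTCP mm [  1.1  40.1 168.5] toolx [-0.002  1.     0.012] tooly [1.    0.001 0.004] F [ 1.2  5.8 -1.9] q6 -0.03 open 0.0
t 11.25 clampTCP mm [  1.1  38.4 168.9] toolx [-0.002  1.     0.018] tooly [1.    0.002 0.005] F [-0.3  5.4 -2.5] q6 -0.04 open -0.0
t 11.42 clampTCP mm [  1.3  36.7 168.3] toolx [-0.003  1.     0.009] tooly [1.    0.002 0.007] F [ 2.   6.8 -5.7] q6 -0.03 open 0.0
```

```bash
{ python3 -m handwheel '[{"travel":[-0.03,0,0],"dr":[0,0,0]},{"travel":[0,0,0],"dr":[0,0,0]}]';  python3 o.py; python3 -m handwheel '[{"travel":[0.05,0,0],"dr":[0,0,0]},{"travel":[0.05,-0.01,0],"dr":[0,0,0]},{"travel":[0.05,0,0],"dr":[0,0,0]},{"travel":[0,0,0],"dr":[0,0,0]},{"travel":[0,0,0],"dr":[0,0,0]},{"travel":[0,0,0],"dr":[0,0,0]}]'; python3 o.py; python3 -m handwheel '[{"travel":[-0.04,0,0],"dr":[0,0,0]},{"travel":[-0.04,0,0],"dr":[0,0,0]},{"travel":[-0.02,0,0],"dr":[0,0,0]},{"travel":[0,0,0],"dr":[0,0,0]}]';  python3 o.py; python3 -m handwheel '[{"travel":[-0.03,0,0],"dr":[0,-0.03,0]},{"travel":[0,0,0],"dr":[0,0,0]}]';  python3 o.py;} | grep clamp
python3 - <<'E'
import cv2
from h import *
im=viewer.camera("side")[160:280,210:310,::-1]; cv2.imwrite("pics/s3.png",cv2.resize(im,None,fx=5,fy=5,interpolation=2))
E
```

```text
t 11.58 clampTCP mm [  1.3  35.7 168.5] toolx [-0.004  1.     0.016] tooly [1.    0.004 0.008] F [ 1.3  7.8 -2.4] q6 -0.04 open 0.0
t 12.08 clampTCP mm [ -0.6  58.5 168.7] toolx [-0.004  1.     0.014] tooly [1.    0.004 0.008] F [-0.1 -0.5 -0. ] q6 -0.0 open -0.0
t 12.42 clampTCP mm [ -0.6  48.3 170.6] toolx [-0.005  1.     0.026] tooly [1.    0.005 0.009] F [ 1.7  6.1 -4.5] q6 -0.03 open 0.0
t 12.58 clampTCP mm [ -0.6  46.8 170.8] toolx [-0.005  1.     0.018] tooly [1.    0.004 0.01 ] F [ 1.4  6.7 -2.7] q6 -0.03 open -0.0
```

View pics/s3.png

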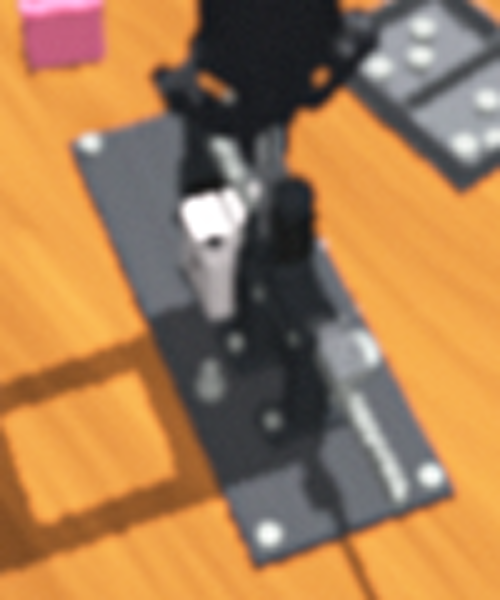

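Tail tip is at (290,259), which puts travel at about 39–40 mm. The block has shifted onto the fixed jaw and the force is rising, so the pad is on the button. I'll push in finer steps from here.

```bash
{ python3 -m handwheel '[{"travel":[-0.03,0,0],"dr":[0,0,0]},{"travel":[-0.03,0,0],"dr":[0,0,0]},{"travel":[0,0,0],"dr":[0,0,0]}]';  python3 o.py; python3 -m handwheel '[{"travel":[-0.03,0,0],"dr":[0,-0.03,0]},{"travel":[-0.03,0,0],"dr":[0,0,0]},{"travel":[0,0,0],"dr":[0,0,0]}]';  python3 o.py;python3 -m handwheel '[{"travel":[-0.03,0,0.02],"dr":[0,0,0]},{"travel":[-0.03,0,0],"dr":[0,0,0]},{"travel":[0,0,0],"dr":[0,0,0]}]';  python3 o.py;} | grep clamp
```

```text
t 12.88 clampTCP mm [ -0.6  44.2 171.6] toolx [-0.006  0.999  0.032] tooly [1.    0.006 0.011] F [ 1.4  7.1 -5.5] q6 -0.04 open 0.0
t 13.13 clampTCP mm [ -0.5  40.9 172.1] toolx [-0.007  1.     0.029] tooly [1.    0.007 0.013] F [ 1.6  7.  -3.5] q6 -0.05 open 0.0
t 13.38 clampTCP mm [ -0.   37.3 170.6] toolx [-0.008  0.999  0.041] tooly [1.    0.008 0.016] F [ 1.9  7.  -3.8] q6 -0.07 open -0.0
```

```bash
{ python3 -m handwheel '[{"travel":[-0.03,0,0],"dr":[0,0,0]},{"travel":[-0.01,0,0],"dr":[0,0,0]},{"travel":[0,0,0],"dr":[0,0,0]}]';  python3 o.py; python3 -m handwheel '[{"travel":[0.05,0,0],"dr":[0,0,0]},{"travel":[0.05,0,0],"dr":[0.03,-0.07,0.01]},{"travel":[0.05,0,0.03],"dr":[0,0,0]},{"travel":[0,0,0],"dr":[0,0,0]},{"travel":[0,0,0],"dr":[0,0,0]},{"travel":[0,0,0],"dr":[0,0,0]}]'; python3 o.py; python3 -m handwheel '[{"travel":[-0.04,0,0],"dr":[0,0,0]},{"travel":[-0.04,0,0],"dr":[0,0,0]},{"travel":[-0.02,0,0],"dr":[0,0,0]},{"travel":[0,0,0],"dr":[0,0,0]}]';  python3 o.py; python3 -m handwheel '[{"travel":[-0.03,0,0],"dr":[0,-0.03,0]},{"travel":[0,0,0],"dr":[0,0,0]}]';  python3 o.py;} | grep clamp
```

```text
t 13.63 clampTCP mm [  0.   36.1 170.9] toolx [-0.009  0.999  0.052] tooly [1.    0.008 0.017] F [ 2.1  7.3 -1.9] q6 -0.08 open -0.0
t 14.13 clampTCP mm [ -0.3  57.6 166.3] toolx [-0.002  1.     0.015] tooly [1.    0.002 0.001] F [ 0.2 -0.8  1. ] q6 -0.0 open -0.0
t 14.47 clampTCP mm [ -0.3  47.1 168.2] toolx [-0.003  1.     0.03 ] tooly [1.    0.003 0.003] F [ 2.   7.  -4.6] q6 -0.03 open 0.0
t 14.63 clampTCP mm [ -0.3  45.4 168.4] toolx [-0.002  1.     0.022] tooly [1.    0.002 0.004] F [ 1.4  7.7 -3.5] q6 -0.03 open 0.0
```

```bash
{ python3 -m handwheel '[{"travel":[-0.03,0,0],"dr":[0,0,0]},{"travel":[-0.03,0,0],"dr":[0,-0.03,0]},{"travel":[0,0,0],"dr":[0,0,0]}]';  python3 o.py; python3 -m handwheel '[{"travel":[-0.03,0,0],"dr":[0,-0.03,0]},{"travel":[-0.02,0,0],"dr":[0,0,0]},{"travel":[0,0,0],"dr":[0,0,0]}]';  python3 o.py;python3 -m handwheel '[{"travel":[-0.03,0,0.01],"dr":[0,-0.03,0]},{"travel":[0,0,0],"dr":[0,0,0]}]';  python3 o.py;} | grep clamp
```

```text
t 14.88 clampTCP mm [ -0.3  41.8 169.1] toolx [-0.003  1.     0.02 ] tooly [1.    0.003 0.007] F [ 1.6  6.7 -4.7] q6 -0.03 open -0.0
t 15.13 clampTCP mm [ -0.3  39.9 169.4] toolx [-0.003  1.     0.018] tooly [1.    0.003 0.009] F [ 1.6  8.5 -4.1] q6 -0.04 open 0.0
t 15.3 clampTCP mm [-1.00e-01  3.94e+01  1.69e+02] toolx [-0.003  1.     0.012] tooly [1.    0.003 0.011] F [ 2.3  8.8 -7. ] q6 -0.03 open -0.0
```

```bash
{ python3 -m handwheel '[{"travel":[-0.03,0,0],"dr":[0,0,0]},{"travel":[0,0,0],"dr":[0,0,0]}]';  python3 o.py; python3 -m handwheel '[{"travel":[-0.03,0,0],"dr":[0,0,0]},{"travel":[0,0,0],"dr":[0,0,0]}]';  python3 o.py;python3 -m handwheel '[{"travel":[-0.03,0,0],"dr":[0,-0.03,0]},{"travel":[0,0,0],"dr":[0,0,0]}]';  python3 o.py;python3 -m handwheel '[{"travel":[-0.03,0,0],"dr":[0,0,0]},{"travel":[0,0,0],"dr":[0,0,0]}]';  python3 o.py;} | grep clamp
```

```text
t 15.47 clampTCP mm [-1.000e-01  3.900e+01  1.691e+02] toolx [-0.004  1.     0.022] tooly [1.    0.004 0.013] F [ 2.8  9.6 -4. ] q6 -0.04 open 0.0
t 15.63 clampTCP mm [-1.000e-01  3.880e+01  1.693e+02] toolx [-0.005  0.999  0.032] tooly [1.    0.005 0.014] F [ 2.6  9.  -4.4] q6 -0.05 open 0.0
t 15.8 clampTCP mm [ -0.   38.  169.3] toolx [-0.005  1.     0.025] tooly [1.    0.005 0.016] F [ 1.5  7.3 -2.9] q6 -0.05 open 0.0
t 15.97 clampTCP mm [  0.   37.2 169.5] toolx [-0.006  0.999  0.034] tooly [1.    0.005 0.017] F [ 1.5  8.1 -3.6] q6 -0.06 open -0.0
```

```bash
{ python3 -m handwheel '[{"travel":[-0.04,0,0],"dr":[0,-0.03,0]},{"travel":[0,0,0],"dr":[0,0,0]}]';  python3 o.py; python3 -m handwheel '[{"travel":[-0.04,0,0],"dr":[0,-0.03,0]},{"travel":[0,0,0],"dr":[0,0,0]}]';  python3 o.py; } | grep clamp
```

```text
t 16.13 clampTCP mm [  0.   36.  169.6] toolx [-0.006  1.     0.03 ] tooly [1.    0.005 0.019] F [ 2.6 10.1 -4.3] q6 -0.06 open 0.0
t 16.3 clampTCP mm [  0.   36.2 169.6] toolx [-0.006  1.     0.028] tooly [1.    0.005 0.021] F [ 2.6  8.2 -3.2] q6 -0.05 open 0.0
```

```bash
{ python3 -m handwheel '[{"travel":[0.05,0,0],"dr":[0,0,0]},{"travel":[0.05,0,0],"dr":[0.03,-0.05,0.01]},{"travel":[0.05,0,0.02],"dr":[0,0,0]},{"travel":[0,0,0],"dr":[0,0,0]},{"travel":[0,0,0],"dr":[0,0,0]},{"travel":[0,0,0],"dr":[0,0,0]}]'; python3 o.py; python3 -m handwheel '[{"travel":[-0.03,0,0],"dr":[0,0,0]},{"travel":[-0.02,0,0],"dr":[0,0,0]},{"travel":[0,0,0],"dr":[0,0,0]}]';  python3 o.py; python3 -m handwheel '[{"travel":[-0.03,0,0],"dr":[0,-0.03,0]},{"travel":[0,0,0],"dr":[0,0,0]}]';  python3 o.py;python3 -m handwheel '[{"travel":[-0.03,0,0],"dr":[0,-0.03,0]},{"travel":[0,0,0],"dr":[0,0,0]}]';  python3 o.py;python3 -m handwheel '[{"travel":[-0.03,0,0],"dr":[0,-0.03,0]},{"travel":[0,0,0],"dr":[0,0,0]}]';  python3 o.py;} | grep clamp
python3 - <<'E'
import cv2
from h import *
im=viewer.camera("side")[160:280,210:310,::-1]; cv2.imwrite("pics/s4.png",cv2.resize(im,None,fx=5,fy=5,interpolation=2))
E
```

```text
t 16.8 clampTCP mm [ -0.4  57.5 166.2] toolx [0.    1.    0.004] tooly [ 1.    -0.001  0.005] F [-0.6  0.1 -0.4] q6 0.01 open -0.01
t 17.05 clampTCP mm [ -0.4  52.4 167.5] toolx [0.001 1.    0.013] tooly [ 1.    -0.001  0.007] F [ 1.3  5.7 -4.3] q6 -0.01 open -0.01
t 17.22 clampTCP mm [ -0.4  50.9 167.8] toolx [0.002 1.    0.005] tooly [ 1.    -0.002  0.008] F [ 1.6  7.3 -4.6] q6 -0.0 open 0.0
t 17.38 clampTCP mm [ -0.4  50.1 167.9] toolx [ 0.002  1.    -0.002] tooly [ 1.    -0.002  0.01 ] F [ 2.4  8.2 -4.3] q6 0.0 open -0.0
t 17.55 clampTCP mm [ -0.4  49.8 167.9] toolx [ 0.001  1.    -0.008] tooly [ 1.    -0.001  0.011] F [ 2.3  7.9 -4.7] q6 0.01 open -0.0
```

View pics/s4.png

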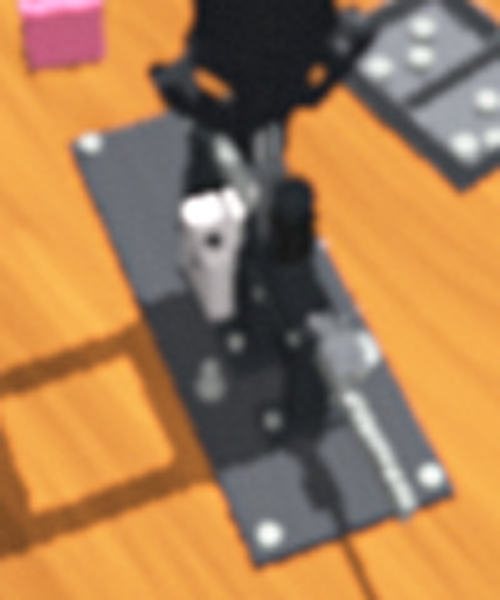

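Run:
```python
from o import *
for uv in((290,258.8),(291.5,262.3)):
    p=A@(ray("side",uv,.109)-O)*1000; print(p.round(1),"travel",(-108-p[1]).round(1))
for t in(0,10,20,30,40,45,50): print(t,proj("side",O+A.T@np.array([0,-108-t,109])/1000).round(1))
```

```text
[   2.3 -146.7  109. ] travel 38.7
[   1.6 -157.5  109. ] travel 49.5
0 [283.1 247.2]
10 [284.6 250.2]
20 [286.2 253.3]
30 [287.8 256.4]
40 [289.4 259.5]
45 [290.2 261.1]
50 [291.  262.7]
```

```bash
{ python3 -m handwheel '[{"travel":[-0.04,0,0],"dr":[0,0,0]},{"travel":[0,0,0],"dr":[0,0,0]}]';  python3 o.py; python3 -m handwheel '[{"travel":[-0.04,0,0],"dr":[0,0,0]},{"travel":[0,0,0],"dr":[0,0,0]}]';  python3 o.py;python3 -m handwheel '[{"travel":[-0.045,0,0],"dr":[0,-0.02,0]},{"travel":[0,0,0],"dr":[0,0,0]}]';  python3 o.py;python3 -m handwheel '[{"travel":[-0.045,0,0],"dr":[0,-0.02,0]},{"travel":[0,0,0],"dr":[0,0,0]}]';  python3 o.py;} | grep clamp
```

```text
t 17.77 clampTCP mm [ -0.4  49.  168.3] toolx [0.    1.    0.004] tooly [ 1.    -0.     0.013] F [ 1.5  8.9 -6.5] q6 -0.01 open -0.01
t 17.93 clampTCP mm [ -0.4  48.5 168.6] toolx [-0.001  1.     0.016] tooly [1.    0.    0.015] F [ 3.   9.4 -5.6] q6 -0.02 open -0.0
t 18.1 clampTCP mm [ -0.4  47.6 168.9] toolx [-0.001  1.     0.019] tooly [1.    0.001 0.017] F [ 3.5 10.6 -7. ] q6 -0.02 open 0.0
t 18.27 clampTCP mm [ -0.4  47.2 169. ] toolx [-0.002  1.     0.022] tooly [1.    0.002 0.019] F [ 4.  11.9 -6.7] q6 -0.03 open 0.0
```

```bash
{ python3 -m handwheel '[{"travel":[-0.05,0,0],"dr":[0,-0.02,0]},{"travel":[0,0,0],"dr":[0,0,0]}]';  python3 o.py; python3 -m handwheel '[{"travel":[-0.05,0,0],"dr":[0,-0.02,0]},{"travel":[0,0,0],"dr":[0,0,0]}]';  python3 o.py;} | grep clamp
```

```text
t 18.43 clampTCP mm [ -0.4  46.6 169.3] toolx [-0.003  1.     0.025] tooly [1.    0.003 0.021] F [ 3.8 12.5 -7.6] q6 -0.03 open -0.0
t 18.6 clampTCP mm [ -0.4  46.3 169.4] toolx [-0.005  1.     0.029] tooly [1.    0.004 0.023] F [ 3.3 12.9 -8.3] q6 -0.04 open -0.0
```

```bash
{ python3 -m handwheel '[{"travel":[-0.055,0,0],"dr":[0,-0.02,0]},{"travel":[0,0,0],"dr":[0,0,0]}]';  python3 o.py; python3 -m handwheel '[{"travel":[-0.055,0,0],"dr":[0,-0.02,0]},{"travel":[0,0,0],"dr":[0,0,0]}]';  python3 o.py;} | grep clamp
```

```text
t 18.77 clampTCP mm [ -0.4  45.6 169.6] toolx [-0.006  0.999  0.034] tooly [1.    0.005 0.026] F [ 4.4 12.7 -8.4] q6 -0.04 open 0.0
t 18.93 clampTCP mm [ -0.4  45.2 169.8] toolx [-0.007  0.999  0.039] tooly [1.    0.006 0.028] F [ 4.2 14.4 -8.2] q6 -0.05 open 0.0
```

Force rose from 8 N at y 49.8 to 14.4 N at y 45.2. That is about 1.8 N/mm, or about 18 N at the grip point once the vertical share is counted, so the button has bottomed. Now I let the trigger go, lift clear and look.

```bash
{ python3 -m handwheel '[{"travel":[0.05,0,0],"dr":[0,0,0]},{"travel":[0.05,0,0],"dr":[0.05,-0.06,0.01]},{"travel":[0.04,0,0],"dr":[0,0,0]},{"travel":[0,0,0],"dr":[0,0,0]},{"travel":[0,0,-0.15],"dr":[0,0,0]},{"travel":[0,0,-0.2],"dr":[0,0,0]},{"travel":[0,0,-0.15],"dr":[0,0,0]},{"travel":[0,0,0],"dr":[0,0,0]}]'; python3 o.py; python3 -m handwheel '[{"travel":[-0.15,0,0],"dr":[0,0,0]},{"travel":[-0.2,0,0],"dr":[0,0,0]},{"travel":[-0.2,0,0],"dr":[0,0,0]},{"travel":[-0.2,0,0],"dr":[0,0,0]},{"travel":[-0.05,0,0],"dr":[0,0,0]},{"travel":[0,0,0],"dr":[0,0,0]}]';  python3 o.py;} | grep clamp
python3 - <<'E'
import cv2,numpy as np
from h import *
a=cv2.resize(viewer.camera("side")[160:275,215:305,::-1],None,fx=5,fy=5,interpolation=2)
b=cv2.resize(viewer.camera("top")[165:235,200:270,::-1],None,fx=5,fy=5,interpolation=2)
b=cv2.copyMakeBorder(b,0,a.shape[0]-b.shape[0],0,0,0);cv2.imwrite("pics/s5.png",np.hstack([a,b]))
E
```

```text
t 19.6 clampTCP mm [ -2.8  63.2 244.4] toolx [-0.001  1.     0.013] tooly [ 1.     0.001 -0.003] F [ 0.9 -0.2  0.9] q6 0.01 open -0.0
t 20.1 clampTCP mm [ -2.4 -65.1 242.8] toolx [-0.003  1.     0.014] tooly [1.    0.003 0.005] F [-0.1  1.4 -0.2] q6 -0.21 open 0.0
```

View pics/s5.png

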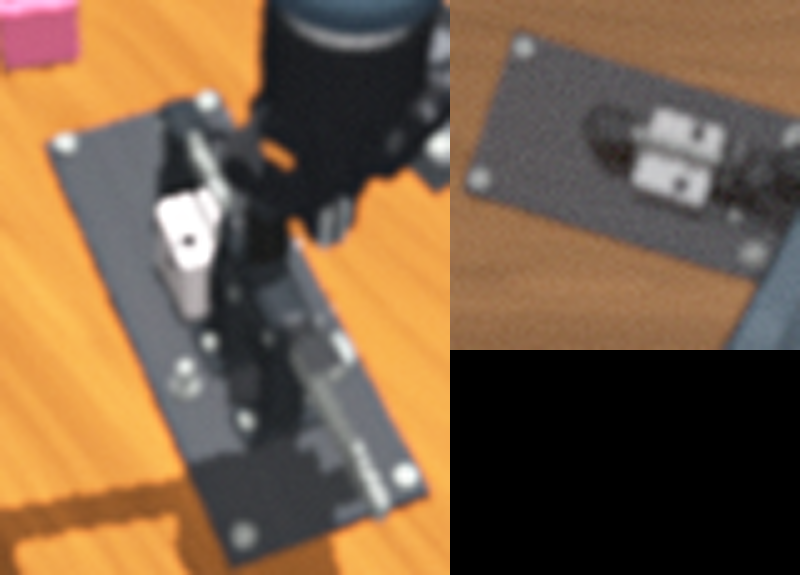

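Top crop shows the jaw close up to the block, with a gap of about a head's thickness at (640,150). The tail tip is at side crop (380,512). All consistent with seated. Now the tab.

```bash
{ python3 -m handwheel '[{"travel":[-0.06,0.015,0.15],"dr":[0,-0.02,0.01]},{"travel":[0,0,0.2],"dr":[0,0,0]},{"travel":[0,0,0.12],"dr":[0,0,0]},{"travel":[0,0,0],"dr":[0,0,0]},{"travel":[0,0,0],"dr":[0,0,0]}]'; python3 o.py; } | grep clamp
```

```text
t 20.62 clampTCP mm [  1.5 -66.2 171.3] toolx [-0.004  1.     0.006] tooly [1.    0.004 0.009] F [ 0.7 -0.5  0.9] q6 -0.21 open 0.0
```

```bash
{ python3 -m handwheel '[{"travel":[-0.06,0,0],"dr":[0,0,0]},{"travel":[0,0,0.08],"dr":[0,0,0]},{"travel":[0,0,0],"dr":[0,0,0]}]'; python3 o.py;python3 -m handwheel '[{"travel":[0,0,0.06],"dr":[0,0,0]},{"travel":[0,0,0],"dr":[0,0,0]}]'; python3 o.py;python3 -m handwheel '[{"travel":[0,0,0.05],"dr":[0,0,0]},{"travel":[0,0,0],"dr":[0,0,0]}]'; python3 o.py; } | grep clamp
```

```text
t 20.87 clampTCP mm [  2.9 -73.9 161.2] toolx [-0.008  1.     0.006] tooly [1.    0.008 0.013] F [-0.   0.5 -1. ] q6 -0.22 open 0.0
t 21.03 clampTCP mm [  4.  -74.  152.9] toolx [-0.008  1.     0.005] tooly [1.    0.008 0.015] F [ 0.   0.8 -1.4] q6 -0.22 open -0.01
t 21.2 clampTCP mm [  4.8 -74.2 145.3] toolx [-0.007  1.     0.005] tooly [1.    0.007 0.017] F [ 0.9  1.2 -0.5] q6 -0.22 open -0.0
```

```bash
{ python3 -m handwheel '[{"travel":[0,-0.02,0.04],"dr":[0.02,0,0]},{"travel":[0,0,0],"dr":[0,0,0]}]'; python3 o.py;python3 -m handwheel '[{"travel":[0,-0.01,0.04],"dr":[0.02,0,0]},{"travel":[0,0,0],"dr":[0,0,0]}]'; python3 o.py;python3 -m handwheel '[{"travel":[0,-0.01,0.04],"dr":[0,0,0]},{"travel":[0,0,0],"dr":[0,0,0]}]'; python3 o.py; } | grep clamp
```

```text
t 21.37 clampTCP mm [  3.6 -75.3 140.6] toolx [-0.007  1.     0.003] tooly [1.    0.007 0.01 ] F [-0.8  0.9  1.6] q6 -0.22 open 0.0
t 21.53 clampTCP mm [  4.4 -77.1 137.2] toolx [-0.007  1.    -0.001] tooly [1.    0.007 0.005] F [-2.2  1.7  2.5] q6 -0.22 open 0.0
t 21.7 clampTCP mm [  5.  -79.  134.1] toolx [-0.007  1.    -0.004] tooly [1.    0.007 0.009] F [-2.3  1.5  3.8] q6 -0.22 open -0.0
```

```bash
{ python3 -m handwheel '[{"travel":[0,-0.03,0.04],"dr":[0,0,0]},{"travel":[0,0,0],"dr":[0,0,0]}]'; python3 o.py;python3 -m handwheel '[{"travel":[0.01,-0.03,0.05],"dr":[0,0,0]},{"travel":[0,0,0],"dr":[0,0,0]}]'; python3 o.py;python3 -m handwheel '[{"travel":[0.01,-0.02,0.05],"dr":[0,0,0]},{"travel":[0,0,0],"dr":[0,0,0]}]'; python3 o.py; } | grep clamp
```

```text
t 21.87 clampTCP mm [  6.2 -79.8 133.9] toolx [-0.006  1.    -0.006] tooly [1.    0.006 0.023] F [-2.1  0.   4.6] q6 -0.22 open -0.0
t 22.03 clampTCP mm [  7.8 -81.  133.8] toolx [-0.006  1.    -0.011] tooly [0.999 0.006 0.037] F [-1.9  1.1  4. ] q6 -0.22 open 0.0
t 22.2 clampTCP mm [  9.5 -82.4 133.2] toolx [-0.006  1.    -0.017] tooly [0.999 0.007 0.048] F [-1.8  0.3  3.9] q6 -0.22 open -0.0
```

```bash
python3 - <<'E'
import cv2,numpy as np
from o import *
a=cv2.resize(viewer.camera("side")[160:275,215:305,::-1],None,fx=5,fy=5,interpolation=2)
b=cv2.resize(viewer.camera("top")[165:235,200:270,::-1],None,fx=5,fy=5,interpolation=2)
b=cv2.copyMakeBorder(b,0,a.shape[0]-b.shape[0],0,0,0);cv2.imwrite("pics/s6.png",np.hstack([a,b]))
o=ctrl.get_obs();print(o["q"].round(3),o["torque"].round(2),o["joint_efforts"].round(1))
E
python3 o.py
```

```text
[-0.495  0.324  1.643 -0.007  1.124 -0.22 ] [-0.56  0.13  0.  ] [  2.2 -45.7 -29.7   1.    0.1   0. ]
t 22.3 clampTCP mm [  9.7 -82.4 133. ] toolx [-0.006  1.    -0.017] tooly [0.999 0.007 0.048] F [ 0.3 -3.4  6. ] q6 -0.22 open -0.0
```

View pics/s6.png

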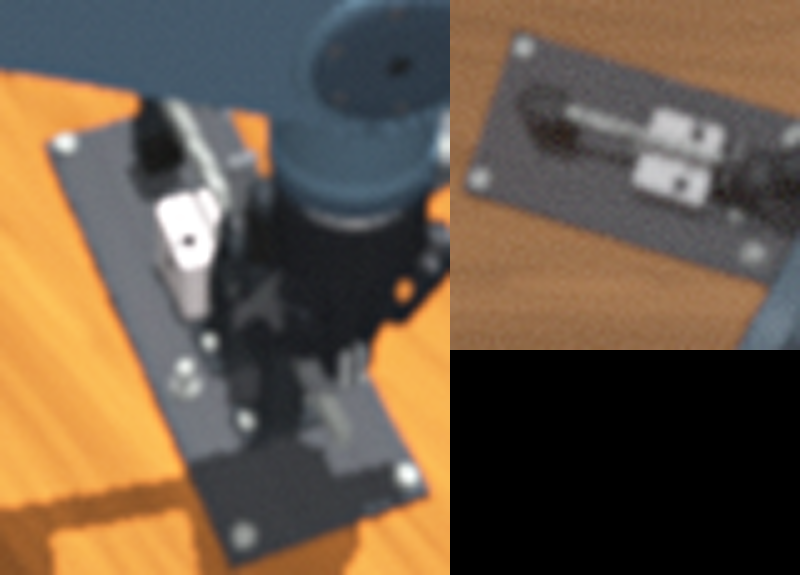

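The jaw has run back: it is now at top crop (545,115), and the tail tip at side pixel (284,247) matches travel ≈0 (283.1,247.2). I'll hold a little longer, then let the tab up.

```bash
{ python3 -m handwheel '[{"travel":[0.01,0,0.04],"dr":[0.05,0,0]},{"travel":[0,0,0.03],"dr":[0.05,0,0]},{"travel":[0,0,0.03],"dr":[0,0,0]},{"travel":[0,0,0.03],"dr":[0,0,0]},{"travel":[0,0,0.03],"dr":[0,0,0]},{"travel":[0,0,0.03],"dr":[0,0,0]},{"travel":[0,0,0.03],"dr":[0,0,0]},{"travel":[0,0,0.03],"dr":[0,0,0]}]'; python3 o.py;python3 -m handwheel '[{"travel":[0,0,-0.1],"dr":[0,0,0]},{"travel":[0,0,-0.2],"dr":[0,0,0]},{"travel":[0,0,-0.2],"dr":[0,0,0]},{"travel":[0,0,-0.2],"dr":[0,0,0]},{"travel":[-0.2,-0.1,-0.1],"dr":[0,0,0]},{"travel":[-0.25,-0.1,0],"dr":[0,0,0]},{"travel":[-0.25,-0.1,0],"dr":[0,0,0]},{"travel":[-0.25,-0.1,0],"dr":[0,0,0]},{"travel":[0,0,0],"dr":[0,0,0]},{"travel":[0,0,0],"dr":[0,0,0]}]'; python3 o.py; } | grep clamp
python3 - <<'E'
import cv2,numpy as np
from h import *
S=viewer.camera("side")[:,:,::-1];T=viewer.camera("top")[:,:,::-1]
a=cv2.resize(S[155:255,230:305],None,fx=6,fy=6,interpolation=2)
b=cv2.resize(T[168:218,202:260],None,fx=6,fy=6,interpolation=2)
b=cv2.copyMakeBorder(b,0,a.shape[0]-b.shape[0],0,0,0);cv2.imwrite("pics/s7.png",np.hstack([a,b]))
cv2.imwrite("pics/side_end.png",S);cv2.imwrite("pics/top_end.png",T)
E
```

```text
t 22.97 clampTCP mm [ 17.2 -86.9 127.5] toolx [-0.008  1.    -0.03 ] tooly [1.    0.008 0.01 ] F [-1.2  0.6  3.3] q6 -0.21 open -0.0
t 23.8 clampTCP mm [ -44.  -227.1  257.4] toolx [-0.014  1.    -0.027] tooly [1.    0.014 0.015] F [-0.5 -0.4 -0.4] q6 -0.49 open -0.0
```

View pics/s7.png

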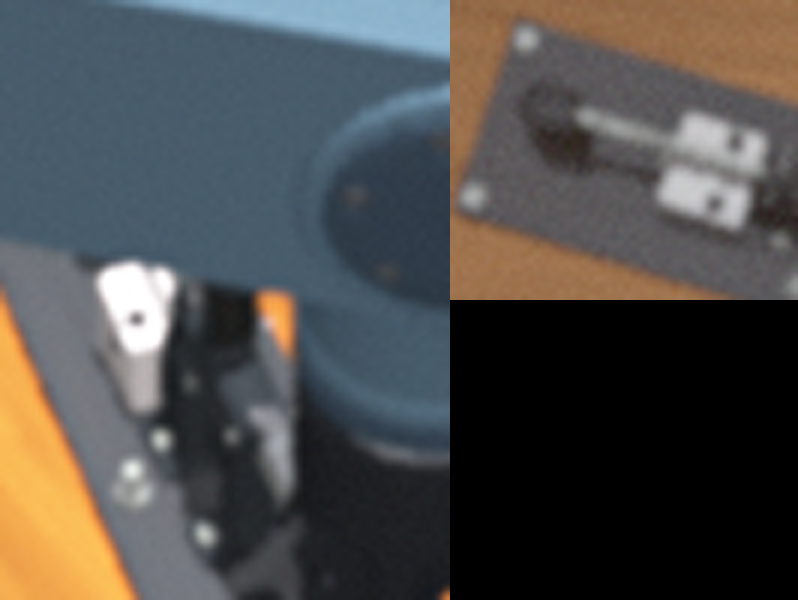

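```bash
{ python3 -m handwheel '[{"travel":[0,-0.2,-0.05],"dr":[0,0,0]},{"travel":[0,-0.25,-0.05],"dr":[0,0,0]},{"travel":[0,-0.25,0],"dr":[0,0,0]},{"travel":[0,-0.25,0],"dr":[0,0,0]},{"travel":[0,-0.25,0],"dr":[0,0,0]},{"travel":[0,0,0],"dr":[0,0,0]},{"travel":[0,0,0],"dr":[0,0,0]}]'; python3 o.py; } | grep clamp
python3 - <<'E'
import cv2,numpy as np
from o import *
S=viewer.camera("side")[:,:,::-1].copy();T=viewer.camera("top")[:,:,::-1].copy()
for y,z in((-108,109),(-72,145),(160,59),(83+55-0,43)): pass
P=[(0,-108,109),(0,-72,145),(0,160,109),(0,172,109)]
out=[]
for n,im,(x,y,w,h),s in(("side",S,(215,160,90,115),5),("top",T,(200,165,110,70),3)):
    c=cv2.resize(im[y:y+h,x:x+w],None,fx=s,fy=s,interpolation=2)
    for p in P:
        q=(proj(n,O+A.T@np.array(p)/1000)-(x,y)+.5)*s; cv2.circle(c,tuple(int(v) for v in q),1,(0,0,255),-1)
    out.append(cv2.copyMakeBorder(c,0,575-c.shape[0],0,0,0))
cv2.imwrite("pics/s8.png",np.hstack(out))
E
```

```text
t 24.48 clampTCP mm [-227.8 -218.5  264.3] toolx [-0.032  0.999 -0.02 ] tooly [0.999 0.032 0.008] F [-0.1 -0.3  1. ] q6 -0.71 open -0.0
```

View pics/s8.png

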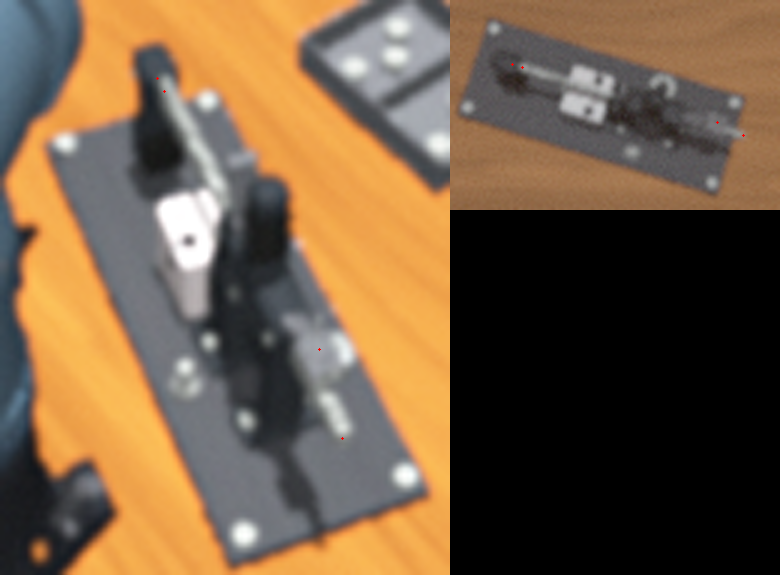

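The tail tip sits on the travel‑0 mark (342,437), so the jaw is fully open. The button head shows only a little beside the bar, so I'll check it numerically: brightness profiles in the top view past the block's edge, start against end.

Run:
```python
import cv2
from o import *
T0=cv2.imread("pics/top0.png",0).astype(np.float32);T1=np.mean([cv2.cvtColor(viewer.camera("top"),cv2.COLOR_RGB2GRAY) for _ in range(6)],0).astype(np.float32)
ys=np.arange(90,140,3);print("y   ",*ys)
for x,z in((-6,47),(6,47),(-20,72),(20,72),(-20,43)):
    uv=np.array([proj("top",O+A.T@np.array([x,y,z])/1000) for y in ys],np.float32)
    for n,T in(("start",T0),("end",T1)): print(x,z,n,*cv2.remap(T,uv[:,:1],uv[:,1:],1).ravel().astype(int))
```

```text
y    90 93 96 99 102 105 108 111 114 117 120 123 126 129 132 135 138
-6 47 start 178 182 181 179 175 174 166 150 125 101 93 91 88 84 84 81 80
-6 47 end 182 184 184 181 173 153 125 100 86 83 82 82 82 85 85 84 84
6 47 start 132 126 123 122 122 123 126 128 131 128 127 127 126 126 124 124 128
6 47 end 142 137 133 132 134 131 128 124 118 110 110 114 118 121 122 126 132
-20 72 start 195 196 196 197 198 194 179 149 107 74 67 72 74 72 72 71 70
-20 72 end 199 199 198 196 188 161 118 87 72 71 72 73 73 73 74 74 73
20 72 start 191 192 192 195 192 185 166 132 98 85 83 83 82 88 88 85 84
20 72 end 195 196 196 193 181 150 114 89 85 88 88 87 88 88 88 87 88
-20 43 start 192 193 191 191 193 190 180 159 130 98 81 80 85 83 82 80 77
-20 43 end 195 193 192 192 190 174 140 107 87 83 82 84 85 82 84 84 84
```

```bash
python3 -c "
from bench import ctrl
print(ctrl.get_obs()['time_s'],ctrl.hand_in())"
```

```text
the job is handed in; nothing more can be done
24.8833 None
```

The button is pressed home and the jaw is back fully open. I handed the job in at about 25 s, with the arm clear of everything.

**Pressing:** I pushed the trigger's front face with the shut fingers for eight full squeezes. On the ninth partial squeeze the force rose about 1.8 N/mm, to roughly 18 N at the grip point. That is inside the 15 to 20 N range, so I stopped there. The grip force is worked out from the wrist readings at the end of each move.

**Releasing:** I let go of the trigger, pressed the release tab until the jaw ran open, then lifted clear.

**Last checks:**
- **Jaw:** the tail of the bar sits on the mark for a fully open jaw.
- **Block:** its front edge is at about clamp y 106 mm. It should be 105 mm when backed against the fixed jaw.
- **Button:** the head could not be seen directly. At the start there was a faint bright strip beyond the block, and it is gone in the end picture. That and the force rise are the evidence that it is seated.

**One flaw:** near the end of the tab hold the fingertips drifted about 17 mm sideways and slipped off the tab's edge. The jaw was already open, and the last pictures show nothing disturbed.

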